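# Show a bare board's edge at the inspection ledge

## Robot

A 6-joint arm with a two-finger parallel gripper is mounted at the origin on the work surface. World frame = base frame: x ahead of the robot, y to its left, z up, the work surface at z = 0. Lengths are in m, angles in rad, forces in N, time in s.
With the tool pointing down it reaches from about 0.35 to 0.975 m from the base axis. Payload 4.9 kg.
Tool frame: the origin (TCP) lies midway between the tips of the shut fingers; the grasp point (between the pads) lies 19 mm behind it; z points along the fingers, x is the direction in which the jaws open and shut, and the axes are right-handed (so a half turn about z gives the same grasp; the last joint's range is limited). The gripper opens to 85 mm and grips with 20 to 120 N. Pads are 22 mm wide; open, the fingers measure 114 mm over their backs; the gripper's body (76 mm by 85 mm) begins 54 mm behind the grasp point. The pads swing forward as they close: fully open they stand 13 mm farther back than shut.
Start: joints at [1.047, 0.053, 1.613, -0, 1.476, -0.119], TCP at [0.246, 0.574, 0.231] pointing down, gripper open.
Joint ranges: [-3.01, 3.01], [-1.01, 2.22], [0.06, 2.58], [-1.02, 4.17], [0.09, 2.62], [-3.14, 3.14]. Speed limits (rad/s): [2.57, 2.57, 3.14, 3.14, 3.14, 3.14].

## Interface

Orientations are given as a rotation vector (axis times angle).
In Python, from station import ctrl gives the robot as it stands.
- The arm moves only by the tool step_arm, never from a script. Its argument "increments" is text: rows parted by semicolons, each of 6 numbers parted by spaces: the shift along the tool's x, y, z as a fraction of full scale, then the turn, a rotation vector about the tool's x, y, z as a fraction of full scale. In form: x y z rx ry rz; .... A call has 1 to 12 rows; each row shifts and turns the commanded pose from where the row before left it, along the tool's axes as they then stand; what a row does not reach is not made up. Full scale, the value 1, is 0.025 m for a shift and 0.1 rad for a turn. A row lasts 1/12 s, in which the tool goes at most 41.7 mm and 7.16 degrees, less where a joint would pass 70% of its speed; a pose out of reach is approached as far as the arm can. A call with a number of a shift or a turn outside -1 to 1 is refused whole. A call with a gripper value outside its range is refused whole. "fingers" is the opening, from -1 (shut) to 1 (fully open), so that 0 is half open, set as the call begins (left out, the last holds). The fingers move at their own pace and stop on an object; "newtons" is the grip in N (left out, the last holds). Time passes only in rows, so rows that do not move let the fingers close. It gives the time, the measured TCP pose, the force and the opening at its end, in the units of the state.
- ctrl.get_obs(): the state, without advancing time (a new reading comes with each control period).
- ctrl.get_image(name): name is "scene" or "top"; returns a dict with "pixels" (400x640x3 uint8, red, green, blue), "intrinsics" (3x3 intrinsics, pixels), "distortion" ([k1, k2, p1, p2, k3] as OpenCV has them; the pictures are not rectified), "eye" and "orientation" of the camera in the world. Camera axes: x right, y down, z forward; pixel columns grow to the right and rows downward; lengths in m; the calibration is good to about 2 mm. A picture is of the moment at which its call begins. There is no depth.
- ctrl.finish_job(): hands the job in, once; it reports no verdict.
The state is a dict: "t": time; "q": joint angles; "dq": joint speeds; "effort": joint torques, N m; "tool_pos": TCP position; "tool_rot": TCP orientation; "contact_force": force on the tool from outside, world axes, zero at the start; "wrist_torque": the same for the moment, N m; "opening": finger opening in m.
Only numpy, scipy, OpenCV 4.12 (cv2) and the standard library are available. Lean on these libraries where they do the work, as an engineer would, in place of code of your own. Each camera call takes 0.05 s, during which the arm holds its last target.

## Task

Two boards lie on the low two-lane ledge. With the fingertips only, first swing the stop arm at the end of the bare board's lane wide open (a right angle or more), then push the bare board, the one without components, along its lane towards that end until about 35 mm of it (a third of its length) overhangs, so that its edge can be inspected. Never pinch or lift the board, leave the other board, the other stop arm and the things on the table where they are, and finish clear of everything with the stop arm still open.

Things in the scene. Friction and masses are not known exactly. Their poses are not given: they have to be found in the camera images.
- ledge: Fixed aluminium ledge, 220 mm (its x) by 300 mm (its y), flat top 70 mm above the table. Origin: centre of its footprint at table height. Two lanes along its y, centred at its x = -47 mm (near) and +47 mm (far), each 86 mm wide between guide strips 6 mm tall (middle one 8 mm wide, outer 20). A stop arm closes each lane at the gated end, y = -150 mm, where boards overhang; the other end is open.
- bare: The bare board: a flat tan plate without components, 80 mm (its x, across the lane) by 110 mm (its y, along the lane) by 6 mm thick, about 0.11 kg. In either lane, with 3 mm play to the guide strips each side. Origin: centre of its underside; leading edge at its y = -55 mm. An overhang of 35 mm puts its origin at ledge y = -130 mm. It slides under about 1 N.
- gate_near (a joint): Near lane's stop arm: aluminium bar 80 mm long, 10 thick, 32 tall (68 to 100 mm above the table) on an upright pivot at ledge x = -101, y = -159 mm. At 0 rad it crosses the lane mouth, pointing to ledge +x; it swings outwards, away from the ledge: to ledge -y at 1.57; limit 2.0. Friction hinge: stays where left, takes about 1 N at 55 mm from the pivot. Starts at 0 to 0.15.
- gate_far (a joint): Stop arm of the far lane, the mirror image: pivot at ledge x = +101 mm, y = -159 mm; at 0 rad it points to ledge -x, at 1.57 to ledge -y; same sizes, limit and friction.
- gate_near_tip (a point): Free end of the near lane's stop arm, on the bar's centre line, 80 mm from its pivot, 84 mm above the table.
- gate_far_tip (a point): Free end of the far lane's stop arm, likewise.
- stuffed: The other board: same 80 x 110 x 6 mm tan board, but carrying components (black cans up to 20 mm tall, a yellow block, blue discs). Lies in the other lane; leave it alone. Origin: centre of its underside.
- capacitor: Loose black capacitor can standing on the table, 25 mm across, 36 mm tall, beyond the gated end. Leave alone. Origin: centre of its underside.
- jar: Small clear jar with a cap, 48 mm across, 55 mm tall, on the table beside the ledge's far (+x) side. Leave alone. Origin: centre of its underside.
- reel: Grey plastic reel lying flat on the table, 70 mm across, 23 mm tall. Leave alone. Origin: centre of its underside.
- screwdriver: Screwdriver, 150 mm long, lying on the table past the ledge's other end (+y). Leave alone. Its x axis runs along the shaft.
- brush: Hand brush, 160 mm long, lying on the table past the ledge's other end (+y). Leave alone. Its x axis runs along the handle.
Not all that is in view belongs to the job. There is more than one size of the bare; the job needs the largest.

How it is judged:
By the outcome, as a careful person would: the job done as asked, in the order asked, and still so for the second after the job is handed in, with the robot touching nothing.
It also fails if it takes over 51 s, if anything falls off the work surface, if the arm or the gripper's body presses on something with over 40 N, if the wrist force passes 120 N, or if a joint passes its speed limit or range.

## Working session

There is one attempt and no reset: what is moved stays moved. The work goes in short steps, Python scripts to look and compute and a tool call to move; the robot and the scene stay as the last step left them, time stands still between calls to the robot, and variables do not carry over. Pictures are saved under pics/ and viewed, and the job is handed in when it is done.

Besides the shell and the picture viewer there is one more tool, called by a JSON object that holds its "op" and its "data", one argument or row to a line. step_arm: Moves the arm, as the interface text tells. Shift numbers are shares of 0.025 m and turn numbers shares of 0.1 rad, none past 1 either way. Its arguments: {"type":"object","properties":{"increments":{"type":"string"},"fingers":{"type":"number"},"newtons":{"type":"number"}},"required":["increments"]}

```bash
ls; mkdir -p pics; python3 - <<'E'
from station import ctrl
import cv2
o=ctrl.get_obs();print(o)
for n in("scene","top"):
    d=ctrl.get_image(n);cv2.imwrite(f"pics/{n}0.png",d["pixels"][:,:,::-1])
    print(n,d["intrinsics"],d["distortion"],d["eye"],d["orientation"])
E
```

```text
pics
{'t': 0.0, 'q': array([ 1.04701972e+00,  5.33437285e-02,  1.61430197e+00, -1.86750629e-05,
        1.47597794e+00, -1.19009691e-01]), 'dq': array([ 0.00122185, -0.00111279,  0.00095273,  0.00061757, -0.00099958,
       -0.00041288]), 'effort': array([ 7.45425841e-04, -3.93694282e+01, -3.70168483e+01, -5.82391181e-05,
        7.17189949e-03, -4.85005827e-06]), 'tool_pos': array([0.24582508, 0.57395063, 0.23006639]), 'tool_rot': array([ 2.62184738,  1.72907434, -0.00283904]), 'contact_force': array([-0.29251734,  0.19317809,  0.45000716]), 'wrist_torque': array([0.01170308, 0.01577492, 0.01010154]), 'opening': 0.08549417992000873}
scene [[491.72658311   0.         321.9329041 ]
 [  0.         491.72658311 195.9407501 ]
 [  0.           0.           1.        ]] [-0.0888041  0.         0.         0.         0.       ] [ 1.15468501 -0.90086041  0.78911164] [-2.05801663 -0.65487967  0.33373443]
top [[373.06325594   0.         322.87075209]
 [  0.         373.06325594 205.96118347]
 [  0.           0.           1.        ]] [0.00137793 0.         0.         0.         0.        ] [0.47342454 0.0025531  1.11963208] [-2.21546524  2.15556397 -0.05494717]
```

View pics/scene0.png

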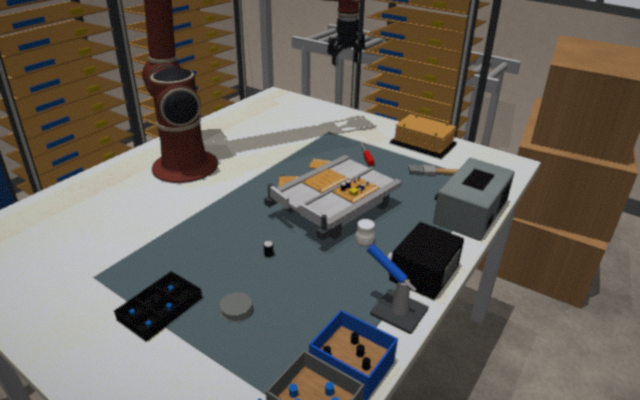

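View pics/top0.png

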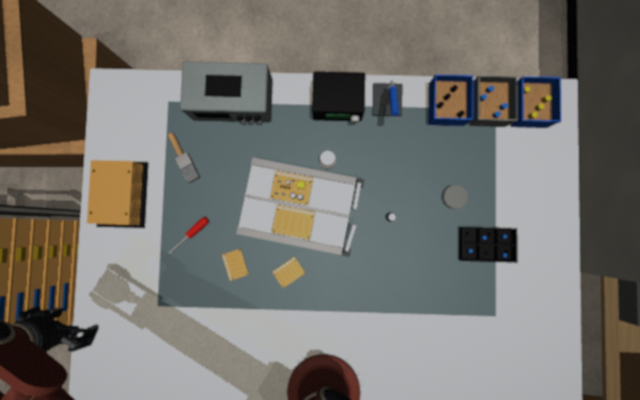

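The bare board is in the near lane (top view, about (293,223)), with the stuffed one in the far lane (292,187). The gates are at the right, about (350,238) and (357,195). The two small tan plates on the table are decoys. Next I'll zoom in and measure.

```bash
cat > h.py <<'E'
import numpy as np,cv2
from scipy.spatial.transform import Rotation as R
from station import ctrl
def cam(n): return ctrl.get_image(n)
def ray(d,uv):
    p=cv2.undistortPoints(np.array(uv,float).reshape(-1,1,2),d["intrinsics"],np.array(d["distortion"])).reshape(-1,2)
    v=np.c_[p,np.ones(len(p))]@R.from_rotvec(d["orientation"]).as_matrix().T
    return np.array(d["eye"]),v
def plane(d,uv,z):
    e,v=ray(d,uv); return e+v*((z-e[2])/v[:,2])[:,None]
def proj(d,P):
    Rm=R.from_rotvec(d["orientation"]).as_matrix()
    r=Rm.T; t=-r@np.array(d["eye"])
    return cv2.projectPoints(np.array(P,float).reshape(-1,1,3),cv2.Rodrigues(r)[0],t,d["intrinsics"],np.array(d["distortion"]))[0].reshape(-1,2)
def crop(d,x0,y0,x1,y1,s,name):
    c=d["pixels"][y0:y1,x0:x1,::-1]; cv2.imwrite("pics/"+name,cv2.resize(c,None,fx=s,fy=s,interpolation=cv2.INTER_CUBIC))
E
python3 - <<'E'
from h import *
d=cam("top");crop(d,230,145,400,265,4.5,"top1.png")
s=cam("scene");crop(s,250,140,420,260,4.5,"scene1.png")
hsv=cv2.cvtColor(d["pixels"],cv2.COLOR_RGB2HSV)
m=cv2.inRange(hsv,(10,70,80),(30,255,255)); m[:150]=0;m[290:]=0;m[:,:215]=0;m[:,400:]=0
for c in cv2.findContours(m,cv2.RETR_EXTERNAL,cv2.CHAIN_APPROX_NONE)[0]:
    if cv2.contourArea(c)<60: continue
    r=cv2.minAreaRect(c); b=plane(d,cv2.boxPoints(r),.076)
    print(r,cv2.contourArea(c)); print(b.round(4), plane(d,[r[0]],.076).round(4), np.linalg.norm(b-np.roll(b,1,0),axis=1).round(4))
E
```

```text
((288.5384521484375, 272.30767822265625), (19.414506912231445, 27.735010147094727), 56.3099365234375) 462.5
[[0.3492 0.1513 0.076 ]
 [0.3935 0.0886 0.076 ]
 [0.3498 0.0573 0.076 ]
 [0.3058 0.1199 0.076 ]] [[0.3495 0.1043 0.076 ]] [0.0536 0.0767 0.0537 0.0765]
((235.0500030517578, 264.1499938964844), (27.51181411743164, 19.606117248535156), 71.56504821777344) 473.0
[[0.3942 0.2932 0.076 ]
 [0.4128 0.2419 0.076 ]
 [0.3414 0.2148 0.076 ]
 [0.3229 0.2658 0.076 ]] [[0.3677 0.2539 0.076 ]] [0.0763 0.0545 0.0764 0.0543]
((292.5393981933594, 223.29324340820312), (38.59186935424805, 24.97946548461914), 10.784297943115234) 898.0
[[0.4599 0.1563 0.076 ]
 [0.5288 0.1457 0.076 ]
 [0.5115 0.0387 0.076 ]
 [0.4427 0.0498 0.076 ]] [[0.4857 0.0976 0.076 ]] [0.1079 0.0698 0.1083 0.0697]
((290.91510009765625, 188.95281982421875), (38.3934440612793, 25.001811981201172), 10.619654655456543) 891.0
[[0.5557 0.164  0.076 ]
 [0.6256 0.1535 0.076 ]
 [0.6083 0.0465 0.076 ]
 [0.5387 0.0574 0.076 ]] [[0.582  0.1053 0.076 ]] [0.108  0.0706 0.1084 0.0705]
```

View pics/top1.png

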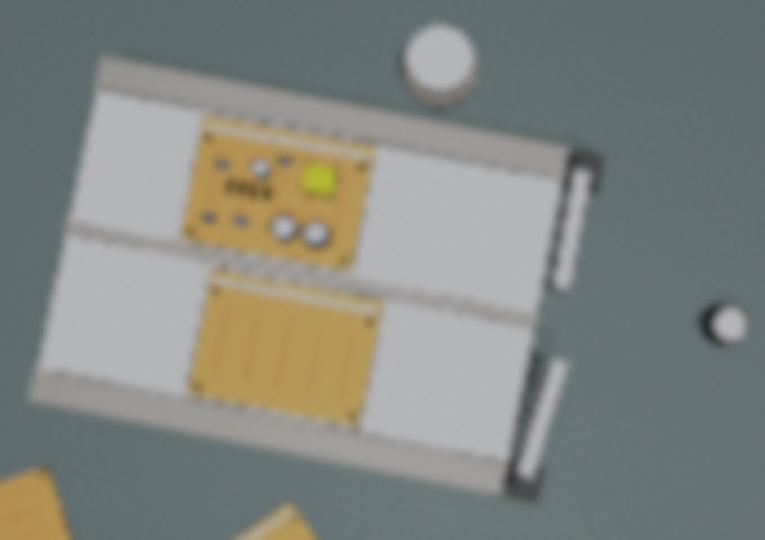

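View pics/scene1.png

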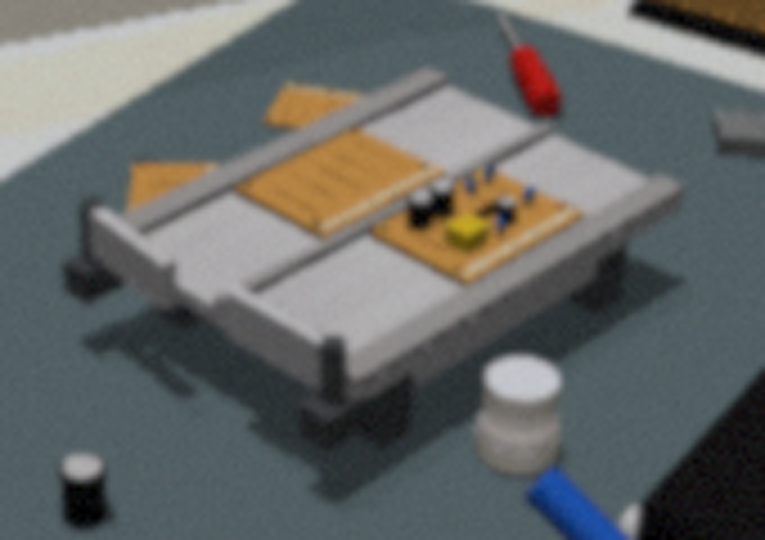

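```bash
python3 - <<'E'
from h import *
d=cam("top")
f=lambda p:np.array(p,float)/4.5+[230-.39,145-.39]
c=plane(d,f([(103,57),(33,402),(508,496),(572,150)]),.076)
print("corners",c.round(4),np.linalg.norm(c-np.roll(c,1,0),axis=1).round(4))
cen=c.mean(0)
# yaw from long sides
v=(c[0]-c[3])+(c[1]-c[2]); y=v[:2]/np.linalg.norm(v[:2]); w=(c[0]-c[1])+(c[3]-c[2]); print("yl",y,"yaw",np.arctan2(-y[0],y[1]), "from short",np.arctan2(w[1],w[0]))
yaw=np.arctan2(-y[0],y[1])
X=np.array([np.cos(yaw),np.sin(yaw)]);Y=np.array([-X[1],X[0]])
print("centre",cen)
L=lambda P:np.c_[(P[:,:2]-cen[:2])@X,(P[:,:2]-cen[:2])@Y].round(4)
# gates, z=.1
g=plane(d,f([(525,478),(562,360),(581,168),(563,290)]),.1)
print("gates near base,tip, far base, tip\n",L(g),g.round(4))
q=L(g);print("angle near",np.arctan2(-(q[1]-q[0])[1],(q[1]-q[0])[0]),"len",np.hypot(*(q[1]-q[0])))
b=plane(d,[(292.54,223.29),(290.9,188.95)],.076);print("boards",L(b))
o=plane(d,f([(730,323),(441,52)]),.036);print("cap",L(o),o)
for nm,P in (("nearpiv",(-.101,-.159)),("tip",(-.101+.08*np.cos(.1),-.159-.08*np.sin(.1)))):
    W=cen[:2]+P[0]*X+P[1]*Y; print(nm,W, (proj(d,[[*W,.1]])-[229.61,144.61])*4.5)
E
```

```text
corners [[ 0.6691  0.217   0.076 ]
 [ 0.4516  0.2521  0.076 ]
 [ 0.402  -0.0442  0.076 ]
 [ 0.618  -0.0789  0.076 ]] [0.3003 0.2203 0.3004 0.2188]
yl [0.16769892 0.98583826] yaw -0.16849506430398006 from short -0.15962579797515833
centre [0.53517303 0.08652463 0.076     ]
gates near base,tip, far base, tip
 [[-0.0954 -0.1578]
 [-0.0212 -0.1662]
 [ 0.096  -0.1554]
 [ 0.0207 -0.1588]] [[ 0.4147 -0.0531  0.1   ]
 [ 0.4864 -0.0738  0.1   ]
 [ 0.6038 -0.0827  0.1   ]
 [ 0.5289 -0.0734  0.1   ]]
angle near 0.11272761159037743 len 0.07467395797732969
boards [[-0.0507  0.0026]
 [ 0.043   0.0264]]
cap [[ 0.0249 -0.2724]
 [ 0.162  -0.0554]] [[ 0.51406024 -0.18619629  0.036     ]
 [ 0.68558478  0.00472347  0.036     ]]
nearpiv [ 0.40893924 -0.05328606] [[525.09778976 487.59098297]]
tip [ 0.48607294 -0.07450852] [[563.15828971 360.64791976]]
```

Geometry agrees with the given sizes: ledge 220 × 300 mm, yaw about -0.165, near gate about 0.1 rad, board at ledge y about 0. I'll shut the fingers, turn tool x onto ledge y, and travel high.

{"op": "step_arm", "data": {
  "increments": "0 0 0 0 0 -0.8; 0 0 0 0 0 -0.8; 0 0 0 0 0 -0.8; -0.5 0.3 0 0 0 0; -0.98 0.58 0 0 0 0; -0.98 0.58 0 0 0 0; -0.98 0.58 0 0 0 0; -0.98 0.58 0 0 0 0; -0.98 0.58 0 0 0 0; -0.98 0.58 0 0 0 0; -0.98 0.58 0 0 0 0; -0.98 0.58 0 0 0 0",
  "fingers": -1,
  "newtons": 40
}}

```text
t: 1.25
tool_pos: [0.3339, 0.3465, 0.2311]
tool_rot: [2.398, 2.028, -0.0]
contact_force: [0.8, 0.3, 0.2]
opening: 0.0002
```

```bash
cat >> h.py <<'E'
CEN=np.array([.5352,.0865]);YAW=-.165
X=np.array([np.cos(YAW),np.sin(YAW)]);Y=np.array([-X[1],X[0]])
def led(p): p=np.asarray(p)[...,:2]-CEN; return np.stack([p@X,p@Y],-1)
def st():
    o=ctrl.get_obs(); M=R.from_rotvec(o["tool_rot"]).as_matrix()
    print("t",round(o["t"],2),"led",led(o["tool_pos"]).round(4),"z",o["tool_pos"][2].round(4),"F",o["contact_force"].round(2),"open",round(o["opening"],4))
    print("toolx yaw",np.arctan2(M[1,0],M[0,0]).round(4),"want",round(YAW+np.pi/2,4),"z",M[:,2].round(4)); return o
E
python3 -c "
from h import *
st()"
```

```text
t 1.25 led [-0.2413  0.2234] z 0.2311 F [0.84 0.31 0.17] open 0.0002
toolx yaw 1.4041 want 1.4058 z [ 2.e-04 -4.e-04 -1.e+00]
```

{"op": "step_arm", "data": {
  "increments": "-1 0.6 0 0 0 0; -1 0.6 0 0 0 0; -1 0.6 0 0 0 0; -1 0.6 0 0 0 0; -1 0.6 0 0 0 0; -1 0.6 0 0 0 0; -1 0.6 0 0 0 0; -1 0.6 0 0 0 0; -1 0.6 0 0 0 0; -1 0.6 0 0 0 0; -1 0.6 0 0 0 0; -0.5 0.6 0 0 0 0"
}}

```text
t: 2.25
tool_pos: [0.4638, 0.0324, 0.2312]
tool_rot: [2.401, 2.025, -0.001]
contact_force: [0.2, 1.5, -0.3]
opening: -0.0006
```

{"op": "step_arm", "data": {
  "increments": "0 0 0.8 0 0 0; 0 0 0.8 0 0 0; 0 0 0.8 0 0 0; 0 0 0.8 0 0 0; 0 0 0 0 0 0; 0 0 0 0 0 0"
}}

```text
t: 2.75
tool_pos: [0.4629, 0.0351, 0.1502]
tool_rot: [-2.397, -2.028, 0.003]
contact_force: [1.0, 0.8, 0.5]
opening: 0.0002
```

```bash
python3 -c "
from h import *
st()
d=cam('top');crop(d,230,145,400,265,4.5,'top2.png')
s=cam('scene');crop(s,230,100,420,260,4,'scene2.png')"
```

```text
t 2.75 led [-0.0629 -0.0626] z 0.1502 F [0.98 0.84 0.46] open 0.0002
toolx yaw 1.4045 want 1.4058 z [-0.0029  0.     -1.    ]
```

View pics/scene2.png

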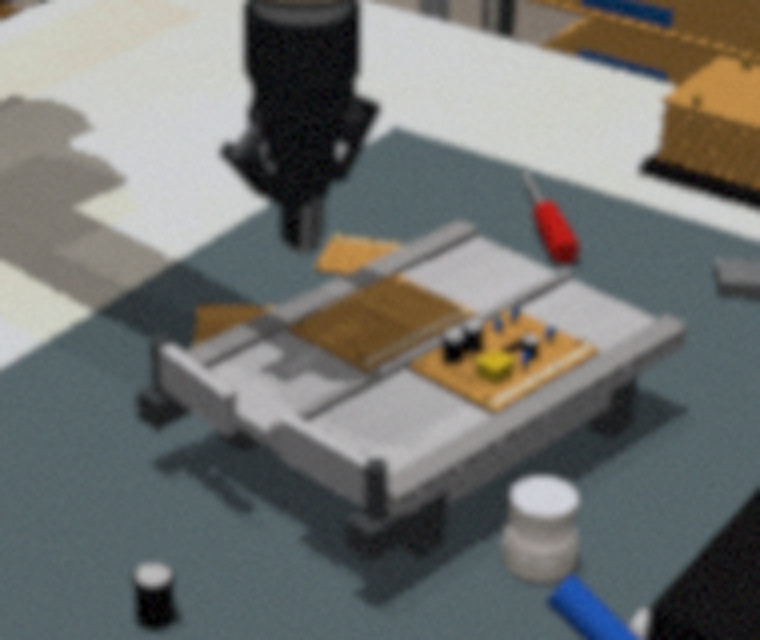

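View pics/top2.png

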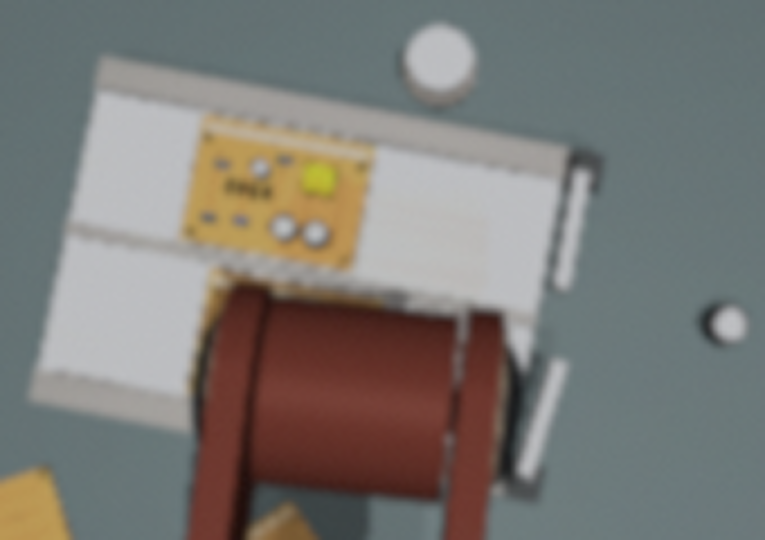

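{"op": "step_arm", "data": {
  "increments": "-0.85 0.45 0 0 0 0; -0.85 0.45 0 0 0 0; 0 0 0.7 0 0 0; 0 0 0.7 0 0 0; 0 0 0.7 0 0 0; 0 0 0.5 0 0 0; 0 0 0 0 0 0; 0 0 0 0 0 0"
}}

```text
t: 3.52
tool_pos: [0.4799, -0.0103, 0.0873]
tool_rot: [2.396, 2.03, 0.001]
contact_force: [-0.3, -0.3, 0.3]
opening: -0.0002
```

```bash
python3 -c "
from h import *
st()"
```

```text
t 3.52 led [-0.0387 -0.1046] z 0.0873 F [-0.31 -0.35  0.32] open -0.0002
toolx yaw 1.4059 want 1.4058 z [ 9.e-04 -2.e-04 -1.e+00]
```

{"op": "step_arm", "data": {
  "increments": "-0.4 -0.03 0 0 0 0; -0.4 -0.03 0 0 0 0; -0.4 -0.03 0 0 0 0; -0.4 -0.03 0 0 0 0; -0.37 0.03 0 0 0 0; -0.37 0.03 0 0 0 0; -0.36 -0.08 0 0 0 0; -0.36 -0.08 0 0 0 0; -0.32 -0.18 0 0 0 0; -0.32 -0.18 0 0 0 0; -0.25 -0.27 0 0 0 0; -0.25 -0.27 0 0 0 0"
}}

```text
t: 4.52
tool_pos: [0.4339, -0.1097, 0.0863]
tool_rot: [2.397, 2.031, 0.0]
contact_force: [1.2, 1.6, -0.5]
opening: -0.0002
```

```bash
python3 -c "
from h import *
st()
d=cam('top');crop(d,270,165,400,265,5,'top3.png')
s=cam('scene');crop(s,230,140,380,260,5,'scene3.png')"
```

```text
t 4.52 led [-0.0677 -0.2102] z 0.0863 F [ 1.22  1.59 -0.49] open -0.0002
toolx yaw 1.4059 want 1.4058 z [ 2.e-04 -0.e+00 -1.e+00]
```

View pics/scene3.png

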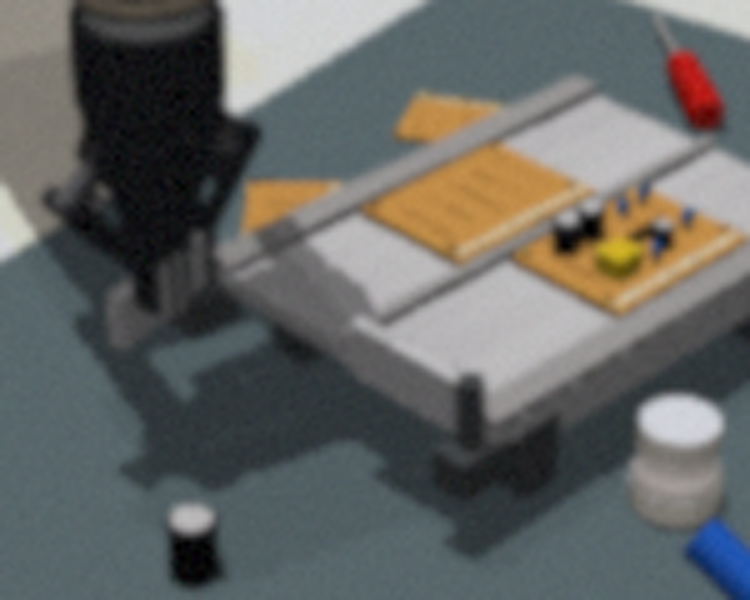

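View pics/top3.png

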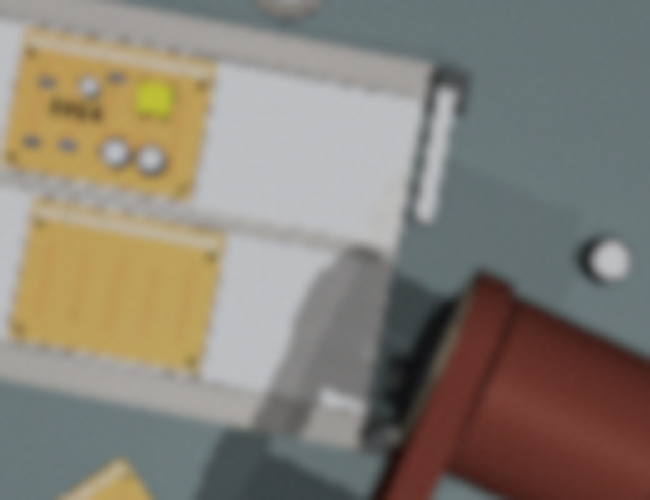

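{"op": "step_arm", "data": {
  "increments": "-0.16 -0.33 0 0 0 0; -0.16 -0.33 0 0 0 0; -0.06 -0.3 0 0 0 0; -0.06 -0.3 0 0 0 0; 0 0 0 0 0 0; 0 0.4 0 0 0 0; 0 0.8 0 0 0 0; 0 0.3 -0.5 0 0 0; 0 0 -0.9 0 0 0; 0 0 -0.9 0 0 0; 0 0 -0.9 0 0 0; 0.5 0 -0.5 0 0 0"
}}

```text
t: 5.62
tool_pos: [0.4413, -0.1101, 0.1816]
tool_rot: [2.396, 2.027, 0.0]
contact_force: [-0.8, 0.1, 0.4]
opening: -0.0003
```

```bash
python3 -c "
from h import *
st()
d=cam('top');crop(d,270,165,400,265,5,'top4.png')
s=cam('scene');crop(s,230,140,380,260,5,'scene4.png')"
```

```text
t 5.62 led [-0.0603 -0.2094] z 0.1816 F [-0.84  0.13  0.38] open -0.0003
toolx yaw 1.4043 want 1.4058 z [ 0.0023 -0.0025 -1.    ]
```

View pics/scene4.png

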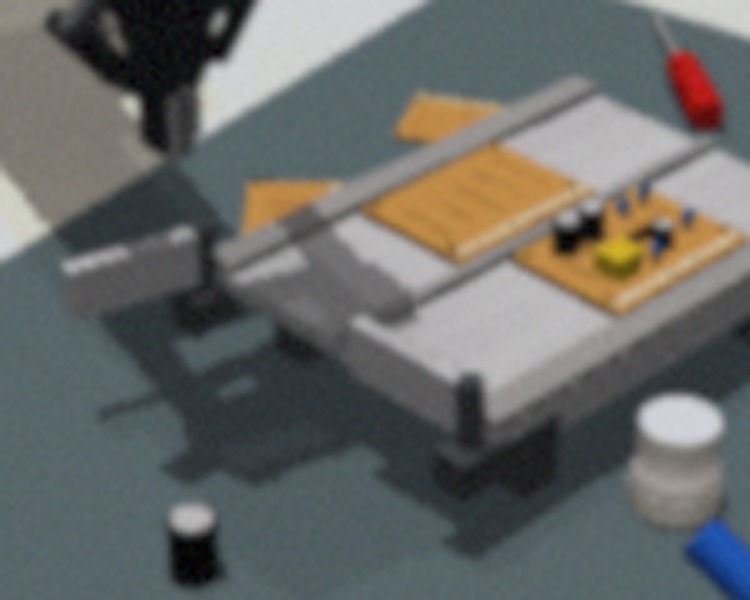

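View pics/top4.png

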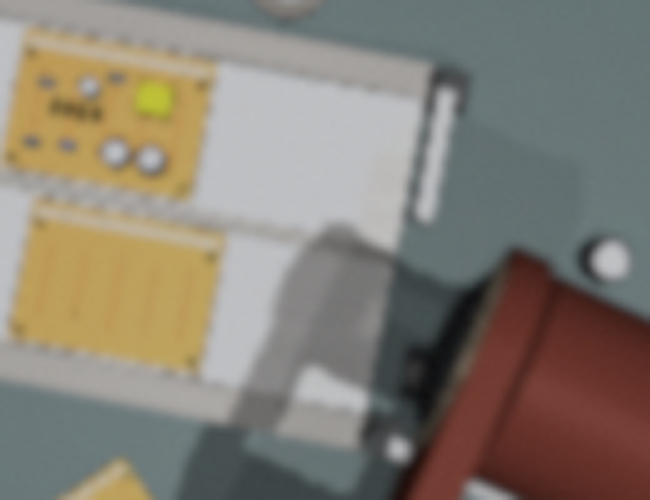

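```bash
python3 -c "
from h import *
s=cam('scene')
p=np.array([[195,231],[66,269]])/5+[229.6,139.6]
q=led(plane(s,p,.1));v=q[1]-q[0];print(q,np.hypot(*v),np.arctan2(-v[1],v[0]))"
```

```text
[[-0.10134297 -0.1593529 ]
 [-0.11936278 -0.23233693]] 0.07517567905665402 1.8128559206925106
```

{"op": "step_arm", "data": {
  "increments": "0.8 0 0 0 0 0; 1 0 0 0 0 0; 1 0.05 0 0 0 0; 1 0.05 0 0 0 0; 1 0.05 0 0 0 0; 1 0.05 0 0 0 0; 1 0.05 0 0 0 0; 1 0.05 0 0 0 0; 1 0.05 0 0 0 0; 1 0.05 0 0 0 0; 1 0.05 0 0 0 0; 1 0.05 0 0 0 0"
}}

```text
t: 6.77
tool_pos: [0.5004, 0.1807, 0.1763]
tool_rot: [-2.396, -2.031, 0.006]
contact_force: [-0.0, -0.2, -0.4]
opening: 0.0002
```

{"op": "step_arm", "data": {
  "increments": "0.8 0 0 0 0 0; 0.2 0 0.5 0 0 0; 0 0 0.8 0 0 0; 0 0 0.8 0 0 0; 0 0 0.8 0 0 0; 0 0 0 0 0 0; 0 0 0 0 0 0"
}}

```text
t: 7.35
tool_pos: [0.5034, 0.2036, 0.1032]
tool_rot: [-2.395, -2.029, 0.009]
contact_force: [1.7, 0.7, -0.0]
opening: -0.0001
```

```bash
python3 -c "
from h import *
st()
s=cam('scene');crop(s,230,110,400,245,4.5,'scene5.png')"
```

```text
t 7.35 led [-0.0506  0.1103] z 0.1032 F [ 1.69  0.66 -0.03] open -0.0001
toolx yaw 1.4056 want 1.4058 z [-0.0058 -0.002  -1.    ]
```

View pics/scene5.png

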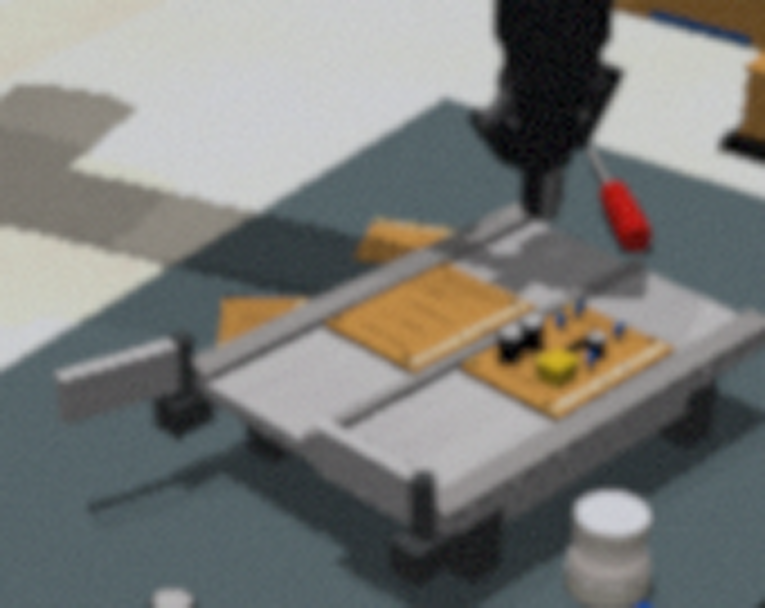

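{"op": "step_arm", "data": {
  "increments": "0 0.14 0.4 0 0 0; 0 0 0.4 0 0 0; 0 0 0.3 0 0 0; 0 0 0.08 0 0 0; 0 0 0 0 0 0; 0 0 0 0 0 0; 0 0 0 0 0 0"
}}

```text
t: 7.98
tool_pos: [0.5093, 0.2045, 0.0772]
tool_rot: [2.396, 2.031, 0.001]
contact_force: [0.7, 0.3, 0.0]
opening: 0.0003
```

```bash
python3 -c "
from h import *
for i in range(3): st()"
```

```text
t 7.98 led [-0.045   0.1121] z 0.0772 F [0.71 0.26 0.03] open 0.0003
toolx yaw 1.4061 want 1.4058 z [ 7.e-04  2.e-04 -1.e+00]
t 7.98 led [-0.045   0.1121] z 0.0772 F [0.71 0.26 0.03] open 0.0003
toolx yaw 1.4061 want 1.4058 z [ 7.e-04  2.e-04 -1.e+00]
t 7.98 led [-0.045   0.1121] z 0.0772 F [0.71 0.26 0.03] open 0.0003
toolx yaw 1.4061 want 1.4058 z [ 7.e-04  2.e-04 -1.e+00]
```

{"op": "step_arm", "data": {
  "increments": "0 0 0.08 0 0 0; 0 0 0.06 0 0 0; 0 0 0 0 0 0"
}}

```text
t: 8.23
tool_pos: [0.5088, 0.2043, 0.0731]
tool_rot: [-2.397, -2.031, 0.0]
contact_force: [-0.5, 0.6, -0.7]
opening: 0.0003
```

{"op": "step_arm", "data": {
  "increments": "0 0 0 0 0 0; 0 0 0 0 0 0"
}}

```text
t: 8.4
tool_pos: [0.509, 0.2044, 0.0734]
tool_rot: [2.397, 2.031, 0.0]
contact_force: [0.1, -0.5, -0.1]
opening: -0.0002
```

{"op": "step_arm", "data": {
  "increments": "0 0 0 0 0 0"
}}

```text
t: 8.48
tool_pos: [0.509, 0.2043, 0.0734]
tool_rot: [2.397, 2.031, 0.0]
contact_force: [0.4, -0.7, 0.1]
opening: 0.0003
```

{"op": "step_arm", "data": {
  "increments": "0 0 0 0 0 0"
}}

```text
t: 8.57
tool_pos: [0.509, 0.2044, 0.0734]
tool_rot: [2.397, 2.031, 0.0]
contact_force: [-0.6, -0.0, -0.3]
opening: -0.0001
```

```bash
python3 -c "
from h import *
st()
s=cam('scene');crop(s,320,110,420,190,7.5,'scene6.png')"
```

```text
t 8.57 led [-0.0452  0.112 ] z 0.0734 F [-0.61 -0.01 -0.25] open -0.0001
toolx yaw 1.406 want 1.4058 z [ 1.e-04  0.e+00 -1.e+00]
```

View pics/scene6.png

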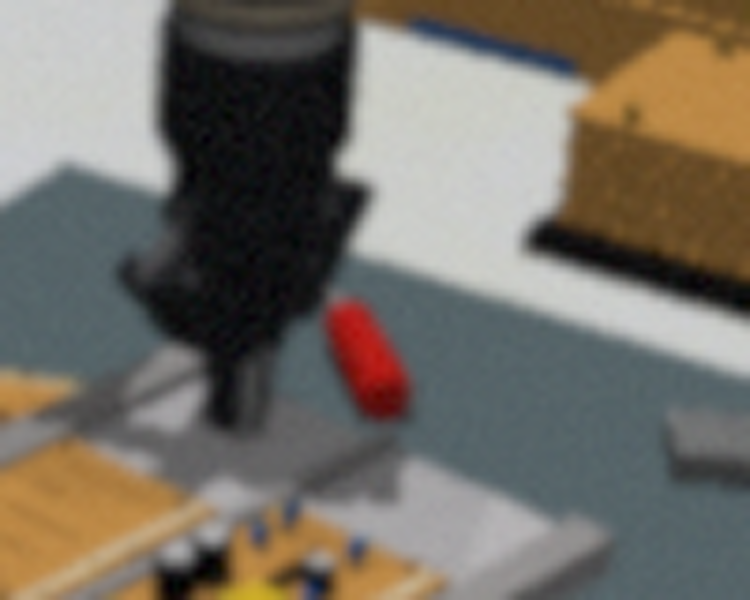

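{"op": "step_arm", "data": {
  "increments": "-0.2 0 0.04 0 0 0; -0.4 0 0 0 0 0; -0.4 0 0 0 0 0; -0.4 0 0 0 0 0; -0.4 0 0 0 0 0; -0.4 0 0 0 0 0; -0.4 0 0 0 0 0; -0.4 0 0 0 0 0; -0.4 0 0 0 0 0; -0.4 0 0 0 0 0; -0.3 0 0 0 0 0; 0 0 0 0 0 0"
}}

```text
t: 9.62
tool_pos: [0.492, 0.1018, 0.0723]
tool_rot: [2.398, 2.029, -0.001]
contact_force: [0.9, -0.8, 0.4]
opening: 0.0
```

{"op": "step_arm", "data": {
  "increments": "-0.3 0 0 0 0 0; -0.4 0 0 0 0 0; -0.4 0 0 0 0 0; -0.4 0 0 0 0 0; -0.2 0 0 0 0 0; 0 0 0 0 0 0; 0 0 0 0 0 0; 0 0 0 0 0 0"
}}

```text
t: 10.28
tool_pos: [0.4852, 0.0613, 0.0723]
tool_rot: [-2.397, -2.031, 0.0]
contact_force: [-0.4, 0.2, -0.7]
opening: 0.0001
```

```bash
python3 -c "
from h import *
st()
d=cam('top');crop(d,230,145,400,265,4.5,'top7.png')
s=cam('scene');crop(s,240,110,390,230,5,'scene7.png')"
```

```text
t 10.28 led [-0.0452 -0.0331] z 0.0723 F [-0.43  0.18 -0.68] open 0.0001
toolx yaw 1.4058 want 1.4058 z [-1.e-04  0.e+00 -1.e+00]
```

View pics/scene7.png

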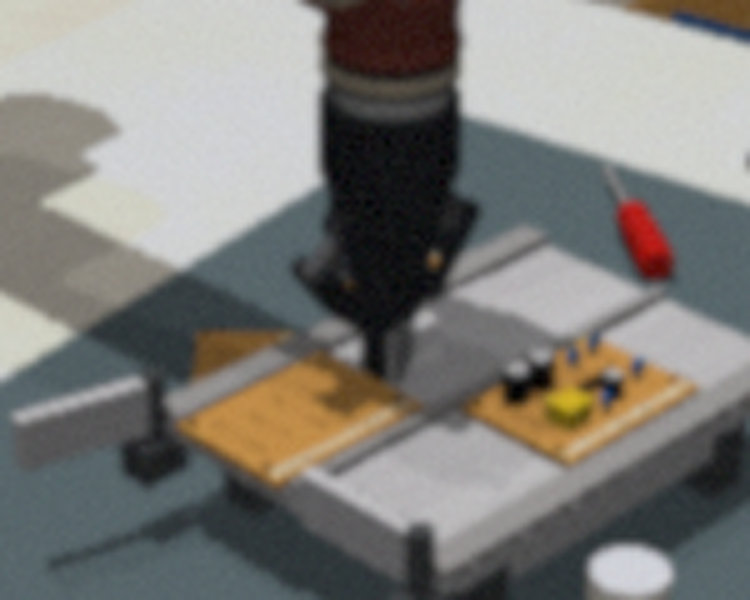

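View pics/top7.png

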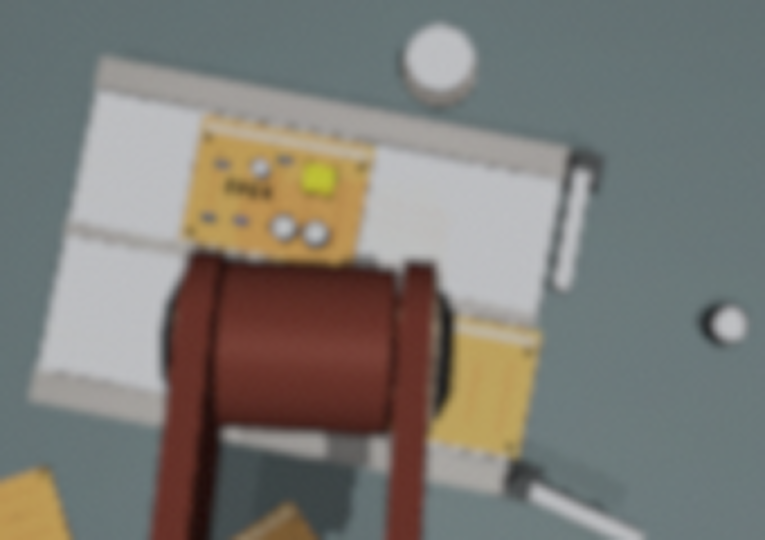

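```bash
cat > m.py <<'E'
from h import *
d=cam("top")
hsv=cv2.cvtColor(d["pixels"],cv2.COLOR_RGB2HSV)
m=cv2.inRange(hsv,(10,70,80),(30,255,255))
x0,y0,x1,y1=np.array([315,212,375,262]); mm=np.zeros_like(m); mm[y0:y1,x0:x1]=m[y0:y1,x0:x1]
c=max(cv2.findContours(mm,cv2.RETR_EXTERNAL,cv2.CHAIN_APPROX_NONE)[0],key=cv2.contourArea)[:,0]
L=led(plane(d,c,.076))
print("x range",L[:,0].min(),L[:,0].max(),"y",L[:,1].min(),L[:,1].max())
for a,b in((-.08,-.065),(-.065,-.05),(-.05,-.035),(-.035,-.02)):
    k=(L[:,0]>a)&(L[:,0]<b); print(a,"lead",L[k,1].min().round(4),"trail",L[k,1].max().round(4))
# strip-end reference near
print(proj(d,[[*(CEN+X*-.047-Y*.165),.076]]))
s=cam("scene")
hsv=cv2.cvtColor(s["pixels"],cv2.COLOR_RGB2HSV)
m=cv2.inRange(hsv,(8,90,60),(25,255,255));
cs=[c for c in cv2.findContours(m,cv2.RETR_EXTERNAL,cv2.CHAIN_APPROX_NONE)[0] if cv2.contourArea(c)>150]
for c in cs:
    L=led(plane(s,c[:,0],.076)); k=(L[:,0]>-.08)&(L[:,0]<-.02)&(abs(L[:,1])<.25)
    if k.sum()>10:
        for a,b in((-.08,-.065),(-.065,-.05),(-.05,-.035),(-.035,-.02)):
            k=(L[:,0]>a)&(L[:,0]<b)
            if k.any(): print("scene",a,L[k,1].min().round(4),L[k,1].max().round(4))
E
python3 m.py
```

```text
x range -0.08570419803254992 -0.01620053348543369 y -0.15196881668315704 -0.09095213135712463
-0.08 lead -0.152 trail -0.0925
-0.065 lead -0.1516 trail -0.091
-0.05 lead -0.1517 trail -0.1009
-0.035 lead -0.1518 trail -0.0983
[[351.76431335 233.51948159]]
scene -0.08 -0.1558 -0.044
scene -0.065 -0.1546 -0.0395
scene -0.05 -0.1554 -0.0393
scene -0.035 -0.1562 -0.0426
```

{"op": "step_arm", "data": {
  "increments": "-0.2 0 0 0 0 0; -0.3 0 0 0 0 0; -0.3 0 0 0 0 0; -0.25 0 0 0 0 0; -0.15 0 0 0 0 0; 0 0 0 0 0 0; 0 0 0 0 0 0; 0 0 0 0 0 0"
}}

```text
t: 11.15
tool_pos: [0.4803, 0.0316, 0.0723]
tool_rot: [2.397, 2.031, 0.0]
contact_force: [-0.1, -0.6, -0.9]
opening: -0.0
```

```bash
python3 m.py; python3 -c "
from h import *
st()
d=cam('top');crop(d,290,165,400,265,6,'top8.png')
s=cam('scene');crop(s,240,110,390,230,5,'scene8.png')"
```

```text
x range -0.08789042483382242 -0.006507448133165276 y -0.18148229854078515 -0.13285021877265513
-0.08 lead -0.1815 trail -0.134
-0.065 lead -0.1811 trail -0.1406
-0.05 lead -0.1813 trail -0.1419
-0.035 lead -0.1814 trail -0.141
[[351.76431335 233.51948159]]
scene -0.08 -0.1869 -0.0729
scene -0.065 -0.1862 -0.0703
scene -0.05 -0.1831 -0.068
scene -0.035 -0.1843 -0.0713
t 11.25 led [-0.0452 -0.063 ] z 0.0724 F [-0.23  0.14  0.44] open -0.0001
toolx yaw 1.4062 want 1.4058 z [ 1.e-04 -0.e+00 -1.e+00]
```

View pics/scene8.png

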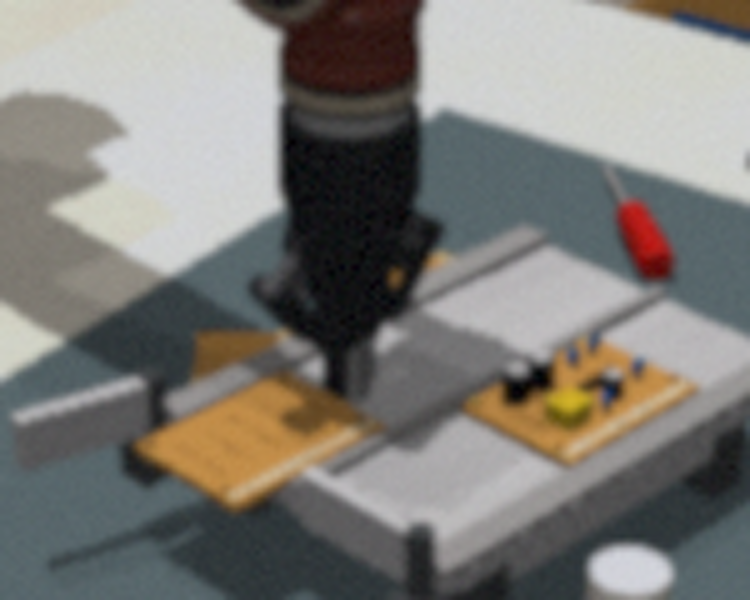

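View pics/top8.png

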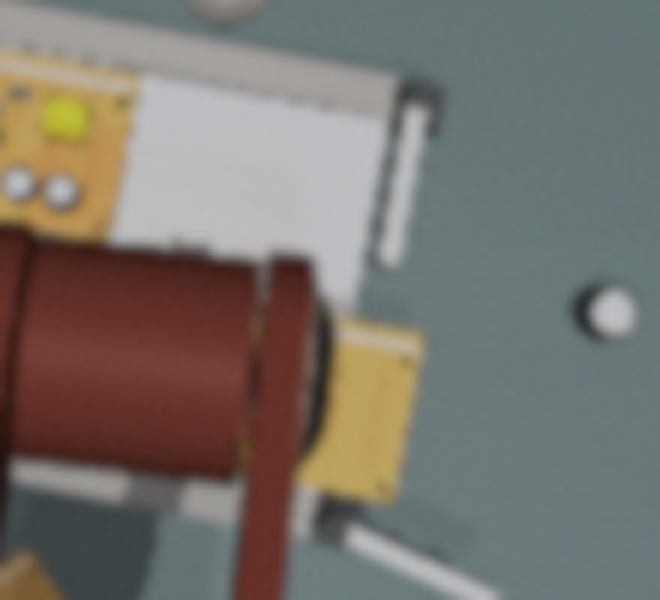

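{"op": "step_arm", "data": {
  "increments": "-0.08 0 0 0 0 0; 0 0 0 0 0 0; 0 0 0 0 0 0; 0.3 0 0 0 0 0; 0.8 0 0 0 0 0; 0.8 0 -0.2 0 0 0; 0 0 -0.8 0 0 0; 0 0 -1 0 0 0; 0 0 -1 0 0 0; 0 0 -1 0 0 0; 0 0 -1 0 0 0; 0.5 0 -0.5 0 0 0"
}}

```text
t: 12.35
tool_pos: [0.4911, 0.0886, 0.2137]
tool_rot: [2.395, 2.027, 0.006]
contact_force: [0.7, 0.2, 0.5]
opening: -0.0
```

{"op": "step_arm", "data": {
  "increments": "0.8 -0.6 0 0 0 0; 0.8 -0.8 0 0 0 0; 0.8 -0.8 0 0 0 0; 0.8 -0.8 0 0 0 0; 0.8 -0.8 0 0 0 0; 0.8 -0.8 0 0 0 0; 0.8 -0.6 0 0 0 0; 0.8 -0.3 0 0 0 0; 0.8 0 0 0 0 0; 0.8 0 0 0 0 0; 0.5 0 0 0 0 0; 0 0 0 0 0 0"
}}

```text
t: 13.35
tool_pos: [0.3888, 0.323, 0.2098]
tool_rot: [-2.394, -2.034, 0.0]
contact_force: [0.2, 0.8, 0.4]
opening: -0.0003
```

```bash
cat > m2.py <<'E'
from h import *
st()
d=cam('top');crop(d,230,145,400,265,4.5,'top9.png')
s=cam('scene');crop(s,230,110,420,260,4,'scene9.png')
hsv=cv2.cvtColor(d["pixels"],cv2.COLOR_RGB2HSV)
m=cv2.inRange(hsv,(10,70,80),(30,255,255)); m[:150]=0;m[258:]=0;m[:,:245]=0;m[:,400:]=0
for c in cv2.findContours(m,cv2.RETR_EXTERNAL,cv2.CHAIN_APPROX_NONE)[0]:
    if cv2.contourArea(c)<60: continue
    r=cv2.minAreaRect(c); b=plane(d,cv2.boxPoints(r),.076)
    print(r,led(plane(d,[r[0]],.076)).round(4),led(b).round(4).tolist())
E
python3 m2.py
```

```text
t 13.35 led [-0.1832  0.2092] z 0.2098 F [0.19 0.83 0.36] open -0.0003
toolx yaw 1.4083 want 1.4058 z [-4.e-04  3.e-04 -1.e+00]
((338.3653564453125, 232.67308044433594), (39.0271110534668, 25.8873291015625), 11.309932708740234) [[-0.0518 -0.1279]] [[-0.0876, -0.0733], [-0.0155, -0.0736], [-0.016, -0.1826], [-0.088, -0.1818]]
((290.9120178222656, 188.9840087890625), (38.46036911010742, 24.865074157714844), 10.304845809936523) [[0.043  0.0262]] [[0.0073, 0.0797], [0.0775, 0.0812], [0.0787, -0.0274], [0.0086, -0.0285]]
```

View pics/top9.png

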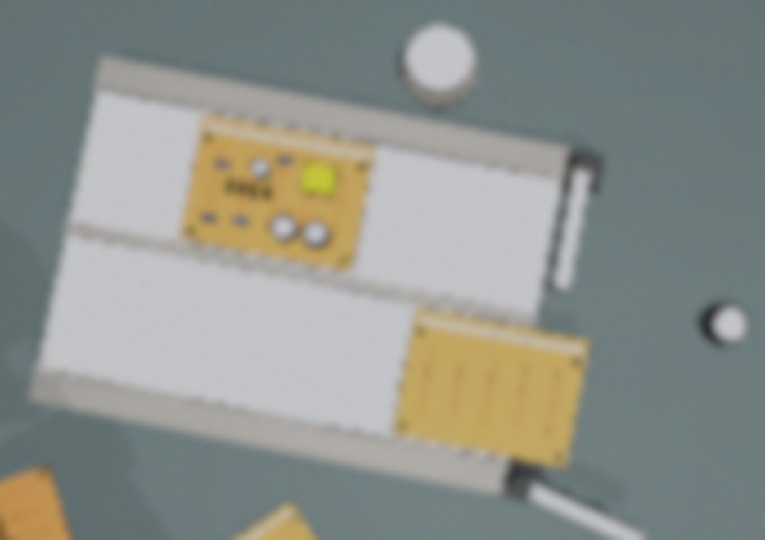

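View pics/scene9.png

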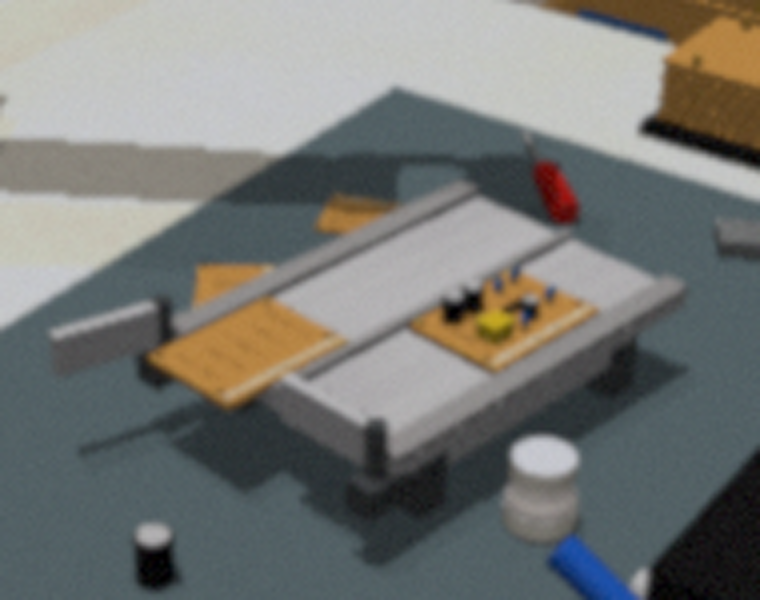

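```bash
python3 -c "
from h import *
s=cam('scene')
f=lambda p:np.array(p,float)/4+[229.6,109.6]
print('lead corners, trail corners',led(plane(s,f([(147,355),(228,404),(345,342),(268,300)]),.076)).round(4))
print('ledge open end corners',led(plane(s,f([(468,183),(684,283)]),.076)).round(4))
p=f([(157,301),(52,333)]);q=led(plane(s,p,.1));v=q[1]-q[0];print('gate',q,np.arctan2(-v[1],v[0]))
d=cam('top');g=lambda p:np.array(p,float)/4.5+[229.6,144.6]
print(led(plane(d,g([(590,342),(567,467),(418,310),(395,435)]),.076)).round(4), led(plane(d,g([(563,290),(581,168)]),.1)).round(4), led(plane(d,g([(730,323),(441,52)]),.036)).round(4))
"
```

```text
lead corners, trail corners [[-0.0874 -0.1804]
 [-0.0072 -0.1807]
 [-0.0069 -0.0746]
 [-0.0825 -0.0745]]
ledge open end corners [[-0.1014  0.1555]
 [ 0.1064  0.1539]]
gate [[-0.10458751 -0.15569317]
 [-0.12185101 -0.23104726]] 1.7960082637757127
[[-0.0069 -0.1828]
 [-0.0854 -0.1832]
 [-0.0078 -0.0742]
 [-0.0865 -0.075 ]] [[ 0.0201 -0.1588]
 [ 0.0955 -0.1556]] [[ 0.024  -0.2724]
 [ 0.1618 -0.0559]]
```

```bash
python3 -c "
from h import *
st(); print(ctrl.finish_job())"
```

```text
t 13.55 led [-0.1827  0.2068] z 0.2096 F [ 0.07  0.69 -0.39] open 0.0001
toolx yaw 1.4054 want 1.4058 z [-3.e-04 -5.e-04 -1.e+00]
the job is handed in; nothing more can be done
None
```

I swung the near lane's stop arm open with the shut fingertips. I then pushed the bare board along its lane from behind until it overhung, backed off and raised the tool clear. The job was handed in at 13.6 s.

Last checks:
- **Stop arm:** it stands at about 1.80 rad, so past a right angle.
- **Overhang:** the top view puts the board's origin at ledge y of about -128 to -129 mm, an overhang of roughly 33–34 mm. The scene view read the leading edge about 2.5 mm shorter than the top view. It also placed the known open end of the ledge about 4.5 mm off, and corrected for that it agrees with about 35 mm.
- **Other things:** the stuffed board, far stop arm, jar and capacitor measured the same as at the start. I did not measure the reel, screwdriver or brush again, but the arm never went near them.
- **Forces:** contact readings stayed at noise level, about 2 N or less in every reading taken.

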